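# Take the clamp dog off the shaker platform

## Task

Clear the front T-slot of the shaker: swing the front keeper (orange knob) fully open, slide the blue clamp dog nearer the robot along its slot to the open-topped bay at the right-hand end, lift it straight out there and set it down gently, upright on its foot, in the empty compartment of the grey parts tray. Do not push the dog off the end or drop it, and leave the cup clamped on the rear slot and the loose things on the bench where they are.

Things in the scene. Friction and masses are not known exactly. Their poses are not given: they have to be found in the camera images.
- shaker: Bench shaker, fixed. White base; aluminium T-slot platform 200 x 340 mm, its flat top 110 mm above the bench. Origin: bench level under the platform's centre. y runs along both slots: -y = right-hand, open ends; +y = left end, where a dark fence 34 mm high stands on each slot (face at y = +147 mm). -x = side near the robot. On the rear slot (x = +48 mm) a second blue dog and keeper are fixed.
- front_slot (a point): Point on the platform top over the front T-slot's centre line (shaker x = -48 mm, y = 0); axes as the shaker, slot along y. Mouth 18 mm wide between lips 8 mm thick; under them 34 mm wide, 12 mm high. The lips are cut away from y = -102 mm to the platform's right edge at y = -170 mm.
- slot_bay (a point): Point on the platform top in the open-topped bay of the front slot (shaker y = -138 mm); axes as the shaker. Bay 34 mm wide, 20 mm deep, no end stop. Only here can the dog's foot come up: with the dog's origin here it is clear of the lips; it is clear from 7 mm to the left (+y) of here on, and tips off the edge if pushed more than about 28 mm to the right (-y) of here.
- keeper (a joint): Front keeper, flat steel bar 50 mm long swinging just above the platform top about an upright pin. 0: across the front slot (bar points to shaker -x), barring the dog's way to the bay. Grows as the knob swings to shaker +y (towards the dog) and on to +x; 1.57: parallel to the slot, pointing to +y, clear of the dog; stop at 1.75. Needs about 1 N at the knob; stays where left.
- keeper_knob (a point): Orange upright knob on the free end of the front keeper, 17 mm in diameter, from 8 to 36 mm above the platform top. The point lies on its axis 26 mm above the platform top, 40 mm from the pivot.
- keeper_pivot (a point): Pivot pin of the front keeper (12 mm high), at platform-top height, fixed to the shaker: 40 mm to +x of the front slot's centre line, 93 mm to -y of the platform's centre; axes as the shaker.
- clamp_dog: Front clamp dog, loose in the T-slot, 0.17 to 0.35 kg. Blue block 48 (x) x 70 (y) x 20 mm resting on the platform top. Under it a T foot 30 x 58 mm (x, y), 18.5 mm deep with its neck. At the +y end an upright jaw 48 mm wide, 50 high, flat rubber pad at y = +35 mm. Origin: middle of the block's underside; axes as the shaker's in the slot. Slides with a few N. Stands on its foot on a flat floor.
- dog_grip (a point): Grip point of the clamp dog: on its upright rib, 46 mm above the block's underside, at y = -6 mm. The rib is 14 mm thick along x, runs along y from -26 to +24 mm and its top is 62 mm above the block's underside. Close the fingers along the dog's x. Axes as the dog.
- parts_tray: Grey parts tray, fixed on the bench, 112 (x) x 170 mm (y), walls 3 mm thick, 26 mm high. Origin: middle of its underside. A divider at y = -30 mm parts it: large empty compartment on the +y side, small one with two steel T-bolts on the -y side.
- tray_space (a point): Middle of the floor (3 mm above the bench) of the tray's empty compartment, 106 mm (x) x 110 mm (y) inside; axes as the tray. The dog standing here has its origin 18.5 mm above this point.
- clamped_cup: Specimen cup with a yellow lid, 62 mm in diameter, 68 mm high, standing loose between fence and fixed dog on the rear slot. Leave it. Origin: middle of its underside.
- red_cup: Specimen cup with a red lid, 62 mm in diameter, 68 mm high, on the bench to the right. Leave it. Origin: middle of its underside.
- tape: Roll of brown tape, 92 mm across, 48 mm high, flat on the bench to the right. Leave it. Origin: middle of its underside.

How it is judged:
By the outcome, as a careful person would: the job done as asked, in the order asked, and still so for the second after the job is handed in, with the robot touching nothing.
It also fails if it takes over 61 s, if anything falls off the work surface, if the arm or the gripper's body presses on something with over 40 N, if the wrist force passes 120 N, or if a joint passes its speed limit or range.

## Robot

A 6-joint arm with a two-finger parallel gripper is mounted at the origin on a cart in front of the work surface, level with it; the furniture and walls round the work are solid. World frame = base frame: x ahead of the robot, y to its left, z up, the work surface at z = 0. Lengths are in mm, angles in degrees, forces in N, time in s.
With the tool pointing down it reaches from about 350 to 850 mm from the base axis. Payload 8.1 kg.
Tool frame: the origin (TCP) lies midway between the tips of the shut fingers; the grasp point (between the pads) lies 19 mm behind it; z points along the fingers, y is the direction in which the jaws open and shut (so a half turn about z gives the same grasp; the last joint's range is limited). The gripper opens to 85 mm and grips with 20 to 120 N. Pads are 22 mm wide; open, the fingers measure 114 mm over their backs; the gripper's body (76 mm by 85 mm) begins 54 mm behind the grasp point. The pads swing forward as they close: fully open they stand 13 mm farther back than shut.
Start: joints at [-74.336, 7.471, 85.268, -0, 87.261, -4.893], TCP at [210.711, -561.789, 231.292] pointing down, gripper open.
Joint ranges: [-169.43, 169.43], [-51.17, 129.36], [1.28, 143.12], [-76.62, 256.62], [0, 156.53], [-152.29, 152.29]. Speed limits (degrees/s): [136.94, 136.94, 159.86, 180, 180, 180].

## Interface

Orientations are given as [roll, pitch, yaw] about the fixed x, y, z axes, in that order (R = Rz(yaw) Ry(pitch) Rx(roll)).
In Python, from bench import telemetry, snapshot, camera_params, job gives the robot as it stands. The module is installed in compiled form; this text tells all that it offers.
- The arm moves only by the shell command python3 -m jog 'ROWS' [FORCE]. ROWS is JSON, a list that holds one entry, the list of rows, each a list of 7 numbers: the shift along the tool's x, y, z in units of 50 mm (1.0 is 50 mm), then the turn, a rotation vector about the tool's x, y, z in units of 2 pi rad (1.0 is 2 pi rad), then the opening, from 0 (shut) to 1 (fully open). In form: [[[dx, dy, dz, rx, ry, rz, claw], ...]]. A call has 1 to 12 rows; each row shifts and turns the commanded pose from where the row before left it, along the tool's axes as they then stand; what a row does not reach is not made up. A row lasts 1/8 s, in which the tool goes at most 62.5 mm and 10.7 degrees, less where a joint would pass 70% of its speed; a pose out of reach is approached as far as the arm can. A call with a number of a shift or a turn outside -1 to 1 is refused whole. A call with a gripper value outside its range is refused whole. The fingers move at their own pace and stop on an object; FORCE is the grip in N (left out, the last holds). Time passes only in rows, so rows that do not move let the fingers close. It gives the time, the measured TCP pose, the force and the opening at its end, in the units of the state.
- telemetry.sense(): the state, without advancing time (a new reading comes with each control period).
- snapshot(name): name is "side" or "top"; returns (picture, depth): 384x512x3 uint8, red, green, blue; 384x512 float32, mm along the optical axis (not along the pixel's ray), 0 where there is no reading.
- camera_params(name): a dict with "K" (3x3 intrinsics, pixels), "D" ([k1, k2, p1, p2, k3] as OpenCV has them; the pictures are not rectified), "extrinsics" (4x4, takes a point from camera to world coordinates). Camera axes: x right, y down, z forward; pixel columns grow to the right and rows downward; lengths in mm; the calibration is good to about 2 mm. A picture is of the moment at which its call begins. camera_params takes no time and is no camera call.
- job.hand_in(): hands the job in, once; it reports no verdict.
The state is a dict: "time": time; "joint_pos": joint angles; "qd": joint speeds; "joint_efforts": joint torques, N m; "tool_pos": TCP position; "tcp_rot": TCP orientation; "ft_force": force on the tool from outside, world axes, zero at the start; "wrist_torque": the same for the moment, N m; "finger_gap": finger opening in mm.
Only numpy, scipy, OpenCV 4.12 (cv2) and the standard library are available. Lean on these libraries where they do the work, as an engineer would, in place of code of your own. Each camera call takes 0.05 s, during which the arm holds its last target. There are 200 camera calls.

## Working session

There is one attempt and no reset: what is moved stays moved. The work goes in short steps, Python scripts to look and compute and a shell command to move; the robot and the scene stay as the last step left them, time stands still between calls to the robot, and variables do not carry over. Pictures are saved under pics/ and viewed, about 8 in all and at most 12, crops included, and the job is handed in when it is done.

```bash
mkdir -p pics
cat > h.py <<'E'
import numpy as np, cv2
from bench import telemetry, snapshot, camera_params, job
def grab(name, fn=None):
    im,d=snapshot(name)
    if fn: cv2.imwrite('pics/'+fn, cv2.cvtColor(im,cv2.COLOR_RGB2BGR))
    return im,d
def world(name,px,d):
    """pixels Nx2, depth N -> world"""
    p=camera_params(name);K=np.array(p['K'],float);D=np.array(p['D'],float);E=np.array(p['extrinsics'])
    n=cv2.undistortPoints(np.array(px,float).reshape(-1,1,2),K,D).reshape(-1,2)
    d=np.asarray(d,float).reshape(-1,1)
    return np.hstack([n*d,d])@E[:3,:3].T+E[:3,3]
def cloud(name,d):
    h,w=d.shape;u,v=np.meshgrid(np.arange(w),np.arange(h))
    return world(name,np.stack([u.ravel(),v.ravel()],1),d.ravel()).reshape(h,w,3)
def plane(name,px,z):
    a=world(name,px,np.full(len(px),1.));b=world(name,px,np.full(len(px),1000.))
    t=(z-a[:,2])/(b[:,2]-a[:,2]);return a+(b-a)*t[:,None]
E
python3 - <<'E'
from h import *
a,d=grab('top');b,e=grab('side')
np.savez('s0.npz',a=a,d=d,b=b,e=e)
cv2.imwrite('pics/both0.png',cv2.resize(cv2.cvtColor(np.vstack([a,b]),cv2.COLOR_RGB2BGR),None,fx=.78,fy=.78))
cv2.imwrite('pics/top0.png',cv2.cvtColor(cv2.resize(a,(768,576)),cv2.COLOR_RGB2BGR))
cv2.imwrite('pics/side0.png',cv2.cvtColor(cv2.resize(b,(768,576)),cv2.COLOR_RGB2BGR))
s=telemetry.sense();print(s)
for n in('top','side'):print(np.array(camera_params(n)['extrinsics']).round(3))
E
```

```text
{'time': 0.1, 'joint_pos': array([-7.43367406e+01,  7.51126315e+00,  8.53237892e+01, -1.68129268e-03,
        8.72612496e+01, -4.89515944e+00]), 'qd': array([-0.00772616, -0.13709988, -0.1044019 ,  0.0946691 ,  0.06077863,
        0.05707684]), 'joint_efforts': array([ 1.44336787e-03, -5.70948458e+01, -5.01942158e+01, -1.81615897e-04,
        8.01361632e-03,  1.35947818e-06]), 'tool_pos': array([ 210.55249404, -561.31050908,  230.33711849]), 'tcp_rot': array([-1.79903906e+02, -6.54460015e-03,  2.05584951e+01]), 'ft_force': array([-0.02561105, -0.99961168, -0.48626079]), 'wrist_torque': array([ 0.06059627, -0.00474727, -0.00873625]), 'finger_gap': 85.62243236250269}
[[-2.200000e-02 -9.980000e-01  6.200000e-02  4.180850e+02]
 [-1.000000e+00  2.200000e-02  2.000000e-03 -1.243870e+02]
 [-3.000000e-03 -6.200000e-02 -9.980000e-01  1.523643e+03]
 [ 0.000000e+00  0.000000e+00  0.000000e+00  1.000000e+00]]
[[ 9.500000e-01 -1.900000e-01  2.470000e-01  1.711400e+02]
 [-3.110000e-01 -5.770000e-01  7.550000e-01 -1.160115e+03]
 [-1.000000e-03 -7.950000e-01 -6.070000e-01  9.826320e+02]
 [ 0.000000e+00  0.000000e+00  0.000000e+00  1.000000e+00]]
```

View pics/top0.png

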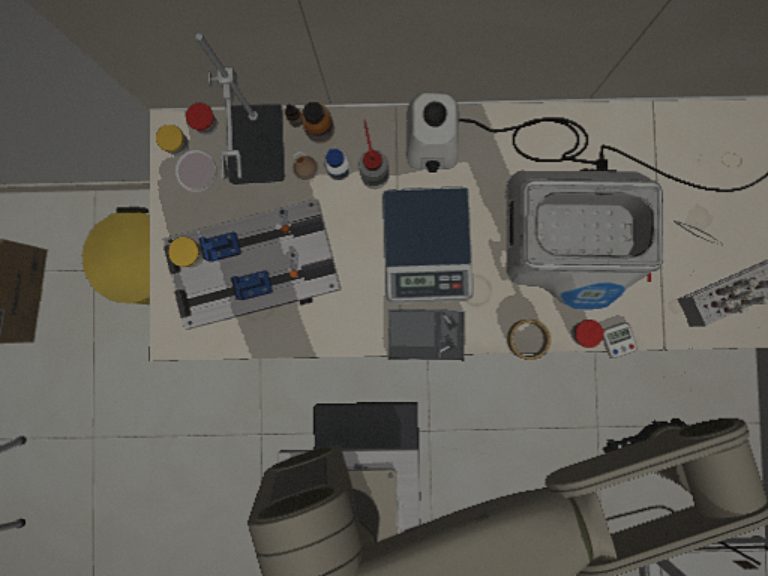

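View pics/side0.png

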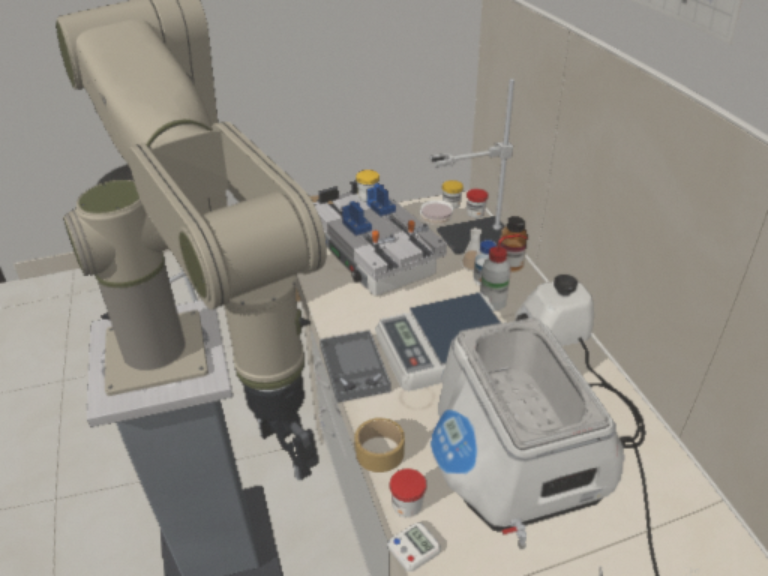

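The top view (768 px scale) shows the platform at (165–340, 200–328), the front dog at (252,285), the front knob at (293,273) and the tray at (388–463, 308–358), with its bolts on the right side. The side view confirms this layout.

```bash
cat > meas.py <<'E'
from h import *
def blobs(m,minA=6):
    n,l,s,c=cv2.connectedComponentsWithStats(m.astype(np.uint8));return [(l==i,s[i,4],c[i]) for i in range(1,n) if s[i,4]>=minA]
def run(a,d,name='top',full=True):
    hsv=cv2.cvtColor(a,cv2.COLOR_RGB2HSV);H,S,V=[hsv[...,i].astype(int) for i in range(3)]
    P=cloud(name,d)
    reg=(P[...,0]>300)&(P[...,0]<800)&(P[...,1]>-60)&(P[...,1]<400)&(P[...,2]>100)&(P[...,2]<200)
    for m,A,c in blobs((H<14)&(S>140)&(V>90)&reg): print('orange',A,c.round(1),P[m].mean(0).round(1),'z max',P[m][:,2].max().round(1),plane(name,[c],146)[0].round(1))
    for m,A,c in blobs((H>100)&(H<125)&(S>110)&reg,40):
        q=P[m];print('blue',A,c.round(1),'zpct',np.percentile(q[:,2],[5,50,95,100]).round(1))
        for lo,hi in((120,140),(150,165),(166,180)):
            k=q[(q[:,2]>lo)&(q[:,2]<hi)]
            if len(k)>5:
                r=cv2.minAreaRect(k[:,:2].astype(np.float32));print('  z',lo,hi,len(k),k.mean(0).round(1),np.round(r[0],1),np.round(r[1],1),round(r[2],1))
    if full:
        m=(abs(P[...,2]-110)<5)&reg
        r=cv2.minAreaRect(P[m][:,:2].astype(np.float32));print('plat',m.sum(),r,np.median(P[m][:,2]),cv2.boxPoints(r).round(1).tolist())
        m=(P[...,2]>14)&(P[...,2]<32)&(P[...,0]>280)&(P[...,0]<450)&(P[...,1]>-150)&(P[...,1]<30)
        for mm,A,c in blobs(m,20): 
            r=cv2.minAreaRect(P[mm][:,:2].astype(np.float32));print('tray',A,r,np.median(P[mm][:,2]))
if __name__=='__main__':
    s=np.load('s0.npz');run(s['a'],s['d']);print('SIDE');run(s['b'],s['e'],'side',False)
    a=s['a'][130:245,90:320];cv2.imwrite('pics/crop0.png',cv2.cvtColor(cv2.resize(a,None,fx=3.4,fy=3.4,interpolation=2),cv2.COLOR_RGB2BGR))
E
python3 meas.py
```

```text
orange 11 [189.4 151.9] [635.5 111.9 144.2] z max 153.1 [635.3 111.6 146. ]
orange 18 [195.3 182.1] [540.4  94.4 145.3] z max 148.2 [540.4  94.3 146. ]
blue 79 [222.8 105.8] zpct [107.2 112.9 118.5 119.6]
blue 279 [146.2 164.1] zpct [125.  132.6 172.7 178.7]
  z 120 140 162 [600.5 240.2 129. ] [603.  245.1] [48.  64.4] 13.2
  z 150 165 42 [596.1 269.7 158.4] [595.2 255.9] [61.4 43.6] 86.1
  z 166 180 69 [603.2 248.6 170.9] [602.2 249.3] [53.5 21.6] 88.0
blue 276 [167.6 189.7] zpct [124.7 132.5 172.7 179.3]
  z 120 140 161 [519.2 173.9 129.3] [521.1 177.4] [46.7 58.9] 13.0
  z 150 165 40 [515.2 205.1 157.9] [512.9 189.2] [60.  42.5] 85.6
  z 166 180 65 [520.7 181.  170.7] [520.8 181.1] [13.2 50.2] 12.3
plat 3857 ((626.3656616210938, 141.07772827148438), (292.64801025390625, 464.4532470703125), 13.277214050292969) 109.28437335371882 [[430.6000061035156, 333.5], [537.2999877929688, -118.5], [822.0999755859375, -51.29999923706055], [715.4000244140625, 400.70001220703125]]
tray 30 ((365.7636413574219, -111.15919494628906), (68.52284240722656, 34.544734954833984), 45.87880325317383) 24.566069596115426
SIDE
orange 16 [273.8 150. ] [634.1 103.8 140.2] z max 149.0 [630.9  95.2 146. ]
orange 20 [249.8 156.6] [539.5  88.3 140.6] z max 151.1 [537.2  80.4 146. ]
blue 137 [252.4 132.5] zpct [123.5 135.6 172.9 178.5]
  z 120 140 72 [598.3 233.5 130.3] [597.7 240.8] [43.2 68.7] 21.8
  z 150 165 26 [590.6 256.6 157.7] [596.9 247.1] [18.3 59.5] 34.7
  z 166 180 23 [602.  244.5 171.6] [601.2 244.1] [17.8 46.7] 2.4
blue 71 [239.7 149.8] zpct [122.6 130.8 150.3 162.1]
  z 120 140 60 [521.1 155.3 129.8] [516.3 156.5] [33.5 54.1] 52.9
```

View pics/crop0.png

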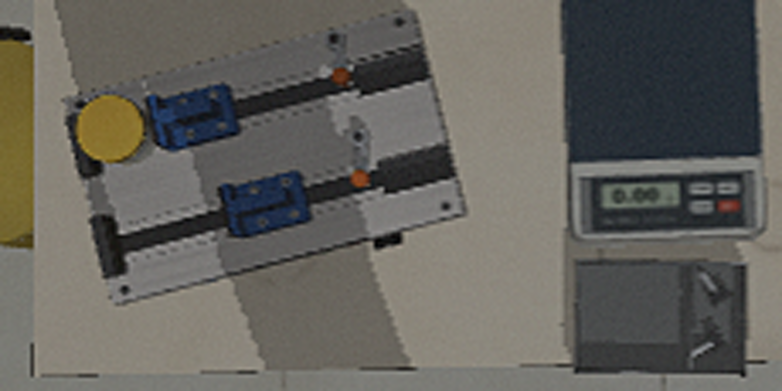

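The crop shows the platform corners at about (118,302), (465,213), (415,10) and (70,100), the front knob at (360,179), the front dog at (265,203) and the tray at (575–745, 260–374). I'll fit the frames from these.

```bash
cat > geo.py <<'E'
from h import *
from scipy.optimize import least_squares
def fit(loc,w,w0):
    f=lambda p:(np.c_[np.cos(p[2])*loc[:,0]-np.sin(p[2])*loc[:,1]+p[0],np.sin(p[2])*loc[:,0]+np.cos(p[2])*loc[:,1]+p[1]]-w).ravel()
    r=least_squares(f,w0);return r.x,f(r.x).reshape(-1,2)
def px(l): return np.array(l)/3.4+[90,130]-.35
E
cat > to.py <<'E'
import sys
from h import *
from scipy.spatial.transform import Rotation as R
# usage: to.py x y z yaw ; tool-axis shift (50mm units) from measured pose, and turn about tool z
t=list(map(float,sys.argv[1:5]));s=telemetry.sense();p=s['tool_pos'];r=R.from_euler('xyz',s['tcp_rot'],degrees=True)
yaw=t[3];dy=(yaw-s['tcp_rot'][2]+180)%360-180
print('pos',p.round(1),'rot',s['tcp_rot'].round(1),'t',round(s['time'],2),'F',s['ft_force'].round(1),'gap',round(s['finger_gap'],1))
d=np.array(t[:3])-p
print('turn rz',round(-dy/360,4),'shift in present axes',(r.inv().apply(d)/50).round(3),'in final axes',(R.from_euler('xyz',[180,0,yaw],degrees=True).inv().apply(d)/50).round(3))
E
python3 - <<'E'
from geo import *
s=np.load('s0.npz')
w=plane('top',px([(118,302),(465,213),(415,10),(70,100)]),110)[:,:2]
p,r=fit(np.array([[-100,170],[-100,-170],[100,-170],[100,170]]),w,[620,150,.2]);print('shaker',p[:2].round(1),np.degrees(p[2]).round(2),r.round(1).tolist())
w=plane('top',px([(575,261),(746,262),(746,374),(575,373)]),26)[:,:2]
q,r=fit(np.array([[56,85],[56,-85],[-56,-85],[-56,85]]),w,[360,-50,0]);print('tray',q[:2].round(1),np.degrees(q[2]).round(2),r.round(1).tolist())
c,sn=np.cos(p[2]),np.sin(p[2]);Rm=np.array([[c,-sn],[sn,c]])
for n,l in dict(knob0=[-48,-93],pivot=[-8,-93],bay=[-48,-138]).items(): print(n,(Rm@l+p[:2]).round(1))
for n,wp in dict(knob=[540.4,94.4],rib=[520.8,181.1],rearrib=[602.2,249.3]).items(): print(n,'in shaker',(Rm.T@(np.array(wp)-p[:2])).round(1))
c,sn=np.cos(q[2]),np.sin(q[2]);print('space',(np.array([[c,-sn],[sn,c]])@[0,27]+q[:2]).round(1))
# max heights along path
P=cloud('top',s['d']);
for y in range(-500,100,100):
    m=(abs(P[...,1]-y)<50)&(P[...,0]>270)&(P[...,0]<600)&(P[...,2]<400);print(y,P[m][:,2].max().round())
E
python3 to.py 538 94 300 147.8
```

```text
shaker [566.8 186.3] 13.24 [[-2.3, 2.1], [-0.5, -3.4], [1.3, -1.6], [1.5, 2.9]]
tray [ 406.9 -182.3] -1.53 [[0.8, 0.4], [1.0, -0.7], [-0.8, -0.7], [-1.0, 1.0]]
knob0 [541.3  84.8]
pivot [580.3  94. ]
bay [551.7  41. ]
knob in shaker [-46.7 -83.5]
rib in shaker [-46.    5.4]
rearrib in shaker [48.9 53.2]
space [ 407.6 -155.3]
-500 232.0
-400 232.0
-300 68.0
-200 70.0
-100 71.0
0 116.0
pos [ 210.6 -561.3  230.3] rot [-179.9   -0.    20.6] t 0.1 F [-0.  -1.  -0.5] gap 85.6
turn rz -0.3534 shift in present axes [10.734 -9.974 -1.375] in final axes [ 1.442 14.58  -1.393]
```

Run:
```python
from geo import *
p=np.array([566.8,186.3]);a=np.radians(13.24);Rm=np.array([[np.cos(a),-np.sin(a)],[np.sin(a),np.cos(a)]])
for n,c,z in [('pivF',(357,135),122),('pivR',(334,38),122),('knobF',(360,179),146),('knobR',(340,76),146),('bayF lo',(387,193),110),('bayF hi',(383,166),110),('bayF end lo',(454,178),110),('bayF end hi',(445,146),110),('fenceF lo',(126,272),144),('fenceF hi',(111,216),144),('dogF corners',(311,224),130),('',(303,172),130)]:
    w=plane('top',px([c]),z)[0,:2];print(n,w.round(1),(Rm.T@(w-p)).round(1))
```

```text
pivF [583.   99.6] [ -4.1 -88.1]
pivR [674.6 120.1] [ 89.8 -89.2]
knobF [539.8  93.5] [-47.6 -84.1]
knobR [634.9 110.7] [ 49.  -89.2]
bayF lo [529.2  74.1] [ -62.3 -100.7]
bayF hi [554.7  77.5] [ -36.7 -103.2]
bayF end lo [541.9  11.1] [ -64.3 -164.9]
bayF end hi [572.2  19.1] [ -33. -164.]
fenceF lo [459.6 308.6] [-76.3 143.6]
fenceF hi [511.1 322.2] [-23.1 145.1]
dogF corners [500.6 141.8] [-74.7 -28.2]
 [548.8 148.7] [-26.1 -32.5]
```

```bash
python3 -m jog '[[[0,0,-0.7,0,0,-0.0294,0.3],[0,0,-0.7,0,0,-0.0294,0.3],[0,0,0,0,0,-0.0294,0.3],[0,0,0,0,0,-0.0294,0.3],[0,0,0,0,0,-0.0294,0.3],[0,0,0,0,0,-0.0294,0.3],[0,0,0,0,0,-0.0294,0.3],[0,0,0,0,0,-0.0294,0.3],[0,0,0,0,0,-0.0294,0.3],[0,0,0,0,0,-0.0294,0.3],[0,0,0,0,0,-0.0294,0.3],[0,0,0,0,0,-0.0294,0.3]]]' 30
python3 to.py 540.2 94 300 147.8
```

```text
time: 1.6
tool_pos: [210.7, -561.5, 300.6]
tcp_rot: [180.0, -0.0, 147.9]
ft_force: [1.2, 0.5, 0.1]
finger_gap: 25.8
pos [ 210.7 -561.5  300.6] rot [180.   -0.  147.9] t 1.6 F [1.2 0.5 0.1] gap 25.8
turn rz 0.0003 shift in present axes [ 1.38  14.609  0.026] in final axes [1.4090e+00 1.4606e+01 1.3000e-02]
```

```bash
python3 -m jog '[[[0.1,0.97,0,0,0,0,0.3],[0.1,0.97,0,0,0,0,0.3],[0.1,0.97,0,0,0,0,0.3],[0.1,0.97,0,0,0,0,0.3],[0.1,0.97,0,0,0,0,0.3],[0.1,0.97,0,0,0,0,0.3],[0.1,0.97,0,0,0,0,0.3],[0.1,0.97,0,0,0,0,0.3],[0.1,0.97,0,0,0,0,0.3],[0.1,0.97,0,0,0,0,0.3],[0.1,0.97,0,0,0,0,0.3],[0.1,0.97,0,0,0,0,0.3]]]' 
python3 -m jog '[[[0.1,0.97,0,0,0,0,0.3],[0.05,0.97,0,0,0,0,0.3],[0.05,0.95,0,0,0,0,0.3],[0,0.08,0.8,0,0,0,0.3],[0,0,0.8,0,0,0,0.3],[0,0,0,0,0,0,0.3]]]' 
python3 to.py 540.2 94 133 147.8
python3 - <<'E'
from h import *
a,_=grab('top');b,_=grab('side')
f=lambda i,s:cv2.resize(cv2.cvtColor(i,cv2.COLOR_RGB2BGR),(400,560),interpolation=2)
cv2.imwrite('pics/k1.png',np.hstack([f(a[110:250,150:250],0),f(b[90:216,205:295],0)]))
E
```

```text
time: 3.1
tool_pos: [472.5, -36.8, 301.0]
tcp_rot: [-180.0, -0.0, 147.6]
ft_force: [0.2, -0.7, 0.2]
finger_gap: 25.5
time: 3.85
tool_pos: [540.6, 92.3, 216.9]
tcp_rot: [-179.7, -0.4, 147.6]
ft_force: [-0.4, -0.4, 0.5]
finger_gap: 25.4
pos [540.6  92.3 216.9] rot [-179.7   -0.4  147.6] t 3.85 F [-0.4 -0.4  0.5] gap 25.4
turn rz -0.0006 shift in present axes [0.014 0.033 1.678] in final axes [0.026 0.025 1.678]
```

View pics/k1.png

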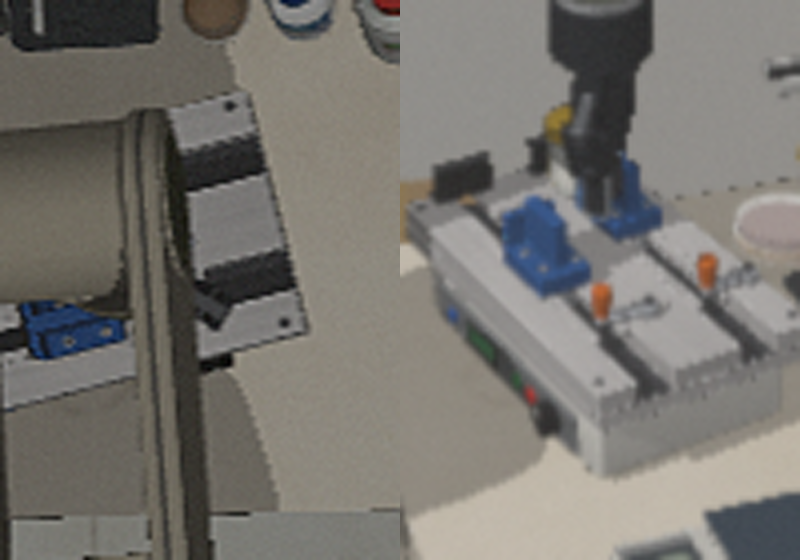

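The side crop shows the front knob at (600,300), the fingers still high above it at (605,190), and the dog at (545,245) well clear. I'm descending with a slightly wider gap.

```bash
python3 -m jog '[[[0.02,0.03,0.45,0,0,0,0.37],[0,0,0.4,0,0,0,0.37],[0,0,0.4,0,0,0,0.37],[0,0,0.2,0,0,0,0.37],[0,0,0.2,0,0,0,0.37],[0,0,0,0,0,0,0.37]]]' 
python3 to.py 540.8 94.3 133 147.8
python3 - <<'E'
from h import *
b,_=grab('side')
cv2.imwrite('pics/k2.png',cv2.cvtColor(cv2.resize(b[100:190,210:310],(600,540),interpolation=2),cv2.COLOR_RGB2BGR))
# arc in tool axes (yaw 147.7): tool x=(cos,sin), tool y=(sin,-cos)
a=np.radians(147.7);piv=np.array([580.5,98]);phi=np.radians(np.linspace(185.7,94,11))
w=piv+40*np.c_[np.cos(phi),np.sin(phi)];dw=np.diff(w,axis=0)
print((dw@np.array([[np.cos(a),np.sin(a)],[np.sin(a),-np.cos(a)]]).T/50).round(3).tolist(),w[-1])
E
```

```text
time: 4.7
tool_pos: [542.9, 94.0, 138.0]
tcp_rot: [-180.0, -0.1, 147.6]
ft_force: [-0.0, -1.1, 0.2]
finger_gap: 31.8
pos [542.9  94.  138. ] rot [-1.800e+02 -1.000e-01  1.476e+02] t 4.7 F [-0.  -1.1  0.2] gap 31.8
turn rz -0.0007 shift in present axes [ 0.038 -0.018  0.1  ] in final axes [ 0.039 -0.018  0.1  ]
[[0.07, 0.107], [0.053, 0.117], [0.033, 0.123], [0.013, 0.127], [-0.007, 0.128], [-0.028, 0.125], [-0.047, 0.119], [-0.065, 0.11], [-0.082, 0.098], [-0.097, 0.084]] [577.70974105 137.90256201]
```

View pics/k2.png

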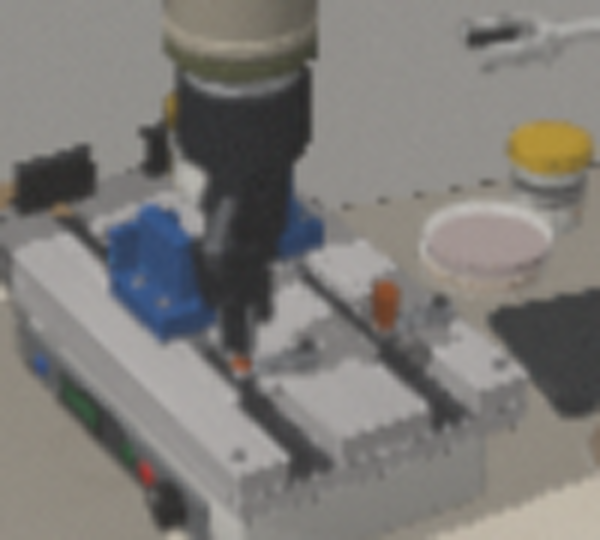

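The fingers straddle the knob, whose lower part shows at (240,365). The dog at (160,270) is clear. I'll go slightly lower, narrow the gap and follow the arc.

```bash
python3 -m jog '[[[0.04,-0.02,0.14,0,0,0,0.37],[0,0,0,0,0,0,0.26],[0.07,0.107,0,0,0,0,0.26],[0.053,0.117,0,0,0,0,0.26],[0.033,0.123,0,0,0,0,0.26],[0.013,0.127,0,0,0,0,0.26],[-0.007,0.128,0,0,0,0,0.26],[-0.028,0.125,0,0,0,0,0.26],[-0.047,0.119,0,0,0,0,0.26],[-0.065,0.11,0,0,0,0,0.26]]]'
python3 -m jog '[[[-0.082,0.098,0,0,0,0,0.26],[-0.097,0.084,0,0,0,0,0.26],[-0.05,0.05,0,0,0,0,0.26],[0,0,0,0,0,0,0.26]]]'
python3 - <<'E'
from h import *
b,_=grab('side')
cv2.imwrite('pics/k3.png',cv2.cvtColor(cv2.resize(b[100:190,210:310],(600,540),interpolation=2),cv2.COLOR_RGB2BGR))
E
```

```text
time: 6.0
tool_pos: [566.3, 135.5, 131.8]
tcp_rot: [180.0, 0.0, 147.6]
ft_force: [-1.5, -0.3, 0.1]
finger_gap: 22.2
time: 6.5
tool_pos: [582.0, 138.7, 131.8]
tcp_rot: [-180.0, 0.0, 147.6]
ft_force: [-1.1, -0.9, -0.1]
finger_gap: 22.3
```

View pics/k3.png

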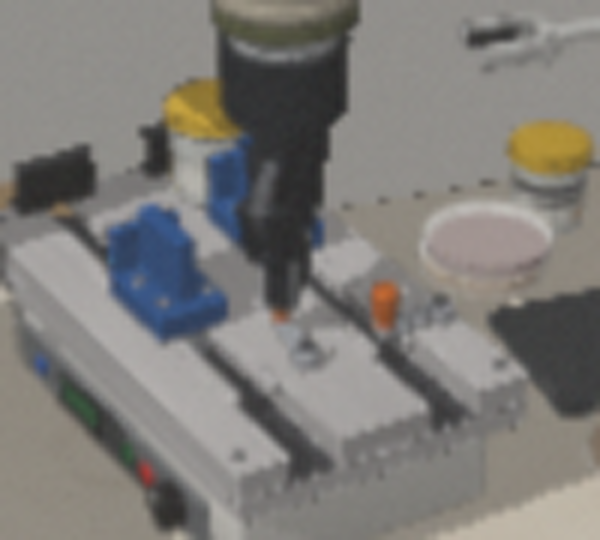

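```bash
python3 -m jog '[[[-0.05,0.05,0,0,0,0,0.26],[0,0,0,0,0,0,0.26]]]'; python3 -m jog '[[[-0.04,0.04,0,0,0,0,0.26],[0,0,0,0,0,0,0.26]]]'
```

```text
time: 6.8
tool_pos: [583.2, 138.5, 131.2]
tcp_rot: [-179.7, -0.2, 147.5]
ft_force: [-10.7, -5.5, 4.7]
finger_gap: 22.3
time: 7.05
tool_pos: [584.4, 138.2, 130.6]
tcp_rot: [-179.6, -0.3, 147.5]
ft_force: [-16.9, -11.2, 8.2]
finger_gap: 22.2
```

The stop was felt at 17–20 N. I'll back off, rise and turn for the dog.

```bash
python3 -m jog '[[[0.12,-0.12,0,0,0,0,0.3],[0,0,-0.3,0,0,0,0.3],[0,0,-0.85,0,0,0,0.6],[0,0,-0.85,0,0,0.0246,0.6],[0,0,0,0,0,0.0246,0.6],[0,0,0,0,0,0.0246,0.6],[0,0,0,0,0,0.0246,0.6],[0,0,0,0,0,0.0246,0.6],[0,0,0,0,0,0,0.6]]]'
python3 to.py 522 176.2 230 103.2
python3 - <<'E'
from h import *
from meas import run
b,d=grab('side');run(b,d,'side',False)
E
```

```text
time: 8.18
tool_pos: [580.3, 138.8, 233.3]
tcp_rot: [179.9, -0.0, 103.4]
ft_force: [1.1, -0.1, 0.3]
finger_gap: 51.3
pos [580.3 138.8 233.3] rot [179.9  -0.  103.4] t 8.18 F [ 1.1 -0.1  0.3] gap 51.3
turn rz 0.0004 shift in present axes [ 0.998 -0.963  0.065] in final axes [ 0.995 -0.965  0.067]
orange 16 [256.2 148.6] [577.  132.3 140.3] z max 149.4 [574.3 123.6 146. ]
orange 17 [273.7 149.9] [634.1 105.1 139.7] z max 148.4 [630.7  95.7 146. ]
blue 174 [252.7 133.9] zpct [122.8 134.  171.7 178.1]
  z 120 140 105 [596.2 233.3 130.1] [599.9 240.4] [45.6 66.7] 16.1
  z 150 165 24 [594.4 244.9 156.6] [591.9 245.6] [18.7 58.9] 21.1
  z 166 180 15 [604.2 233.2 173.1] [603.4 233. ] [10.2 28.4] 12.0
blue 231 [236.1 145.2] zpct [122.4 139.5 172.8 176.9]
  z 120 140 116 [513.2 166.2 130.2] [509.5 168.9] [39.3 71.9] 39.3
  z 150 165 45 [511.8 181.8 157.1] [513.5 179.7] [16.3 60.6] 33.6
  z 166 180 31 [518.6 176.1 171.7] [520.7 173.8] [15.9 48.5] 13.0
blue 48 [323.3 163.7] zpct [104.7 114.4 117.9 120.2]
```

```bash
python3 -m jog '[[[0.5,-0.48,0,0,0,0,0.6],[0.5,-0.48,0,0,0,0,0.6],[0,0,0.6,0,0,0,0.6],[0,0,0.6,0,0,0,0.6],[0,0,0.4,0,0,0,0.6],[0,0,0.2,0,0,0,0.6],[0,0,0.1,0,0,0,0.6],[0,0,0,0,0,0,0.6]]]'
python3 to.py 522 176.2 137 103.2
python3 - <<'E'
from h import *
b,_=grab('side')
cv2.imwrite('pics/k4.png',cv2.cvtColor(cv2.resize(b[100:190,200:300],(600,540),interpolation=2),cv2.COLOR_RGB2BGR))
E
```

```text
time: 9.22
tool_pos: [521.9, 176.1, 137.3]
tcp_rot: [180.0, -0.0, 103.3]
ft_force: [-0.7, 0.3, 0.5]
finger_gap: 51.2
pos [521.9 176.1 137.3] rot [180.   -0.  103.3] t 9.22 F [-0.7  0.3  0.5] gap 51.2
turn rz 0.0003 shift in present axes [0.001 0.003 0.006] in final axes [0.001 0.003 0.006]
```

View pics/k4.png

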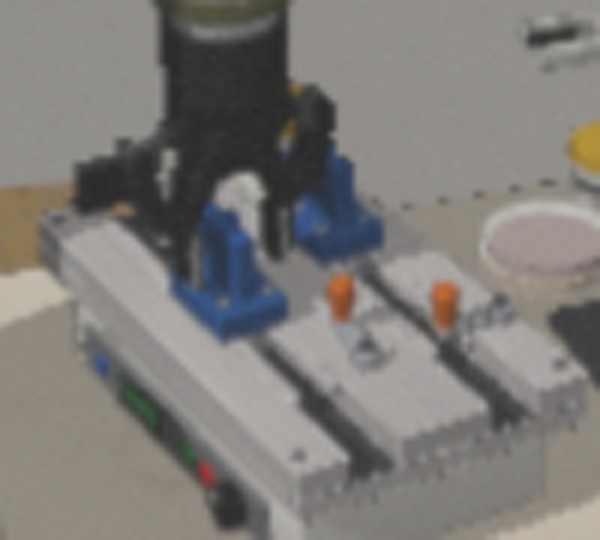

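The fingers straddle the rib at (230,245). The keeper is fully open, with the knob at (340,295) and its pivot at (368,345). Next I close the gripper.

```bash
python3 -m jog '[[[0,0,0,0,0,0,0.3],[0,0,0,0,0,0,0.1],[0,0,0,0,0,0,0.05],[0,0,0,0,0,0,0.05],[0,0,0,0,0,0,0.05]]]' 50
python3 to.py 522 176.2 137 103.2
python3 - <<'E'
from h import *
p=np.array([566.8,186.3]);a=np.radians(13.24);R=np.array([[np.cos(a),-np.sin(a)],[np.sin(a),np.cos(a)]])
print(R.T@(telemetry.sense()['tool_pos'][:2]-p))
E
```

```text
time: 9.9
tool_pos: [521.7, 176.1, 137.3]
tcp_rot: [180.0, 0.0, 103.3]
ft_force: [-1.9, -1.3, 4.3]
finger_gap: 13.4
pos [521.7 176.1 137.3] rot [180.    0.  103.3] t 9.9 F [-1.9 -1.3  4.3] gap 13.4
turn rz 0.0002 shift in present axes [-0.     0.005  0.006] in final axes [0.    0.005 0.006]
[-46.18536783   0.4290887 ]
```

```bash
python3 -m jog '[[[-0.1,0,0,0,0,0,0.05],[-0.2,0,0,0,0,0,0.05],[-0.2,0,0,0,0,0,0.05],[-0.2,0,0,0,0,0,0.05],[0,0,0,0,0,0,0.05]]]'; python3 -m jog '[[[-0.2,0,0,0,0,0,0.05],[-0.2,0,0,0,0,0,0.05],[-0.2,0,0,0,0,0,0.05],[-0.2,0,0,0,0,0,0.05],[0,0,0,0,0,0,0.05]]]'
```

```text
time: 10.52
tool_pos: [530.1, 141.5, 137.3]
tcp_rot: [179.9, 0.0, 103.3]
ft_force: [0.2, -1.8, 5.2]
finger_gap: 13.4
time: 11.15
tool_pos: [539.3, 102.4, 137.3]
tcp_rot: [179.9, 0.0, 103.3]
ft_force: [0.1, -0.7, 5.3]
finger_gap: 13.1
```

```bash
python3 -m jog '[[[-0.2,0,0,0,0,0,0.05],[-0.2,0,0,0,0,0,0.05],[-0.2,0,0,0,0,0,0.05],[-0.2,0,0,0,0,0,0.05],[0,0,0,0,0,0,0.05]]]'; python3 -m jog '[[[-0.2,0,0,0,0,0,0.05],[-0.2,0,0,0,0,0,0.05],[-0.2,0,0,0,0,0,0.05],[0,0,0,0,0,0,0.05]]]'
python3 to.py 552 30 137 103.2
python3 - <<'E'
from h import *
b,_=grab('side')
cv2.imwrite('pics/k5.png',cv2.cvtColor(cv2.resize(b[110:200,210:310],(600,540),interpolation=2),cv2.COLOR_RGB2BGR))
p=np.array([566.8,186.3]);a=np.radians(13.24);R=np.array([[np.cos(a),-np.sin(a)],[np.sin(a),np.cos(a)]])
print(R.T@(telemetry.sense()['tool_pos'][:2]-p))
E
```

```text
time: 11.78
tool_pos: [548.5, 63.4, 137.3]
tcp_rot: [179.9, 0.0, 103.3]
ft_force: [-0.6, -0.4, 5.3]
finger_gap: 13.1
time: 12.28
tool_pos: [555.4, 34.2, 137.3]
tcp_rot: [179.9, 0.0, 103.3]
ft_force: [-0.6, -0.9, 5.2]
finger_gap: 13.4
pos [555.4  34.2 137.3] rot [179.9   0.  103.3] t 12.28 F [-0.6 -0.9  5.2] gap 13.4
turn rz 0.0002 shift in present axes [-0.066 -0.085  0.007] in final axes [-0.066 -0.085  0.007]
[ -45.94897713 -145.4102356 ]
```

View pics/k5.png

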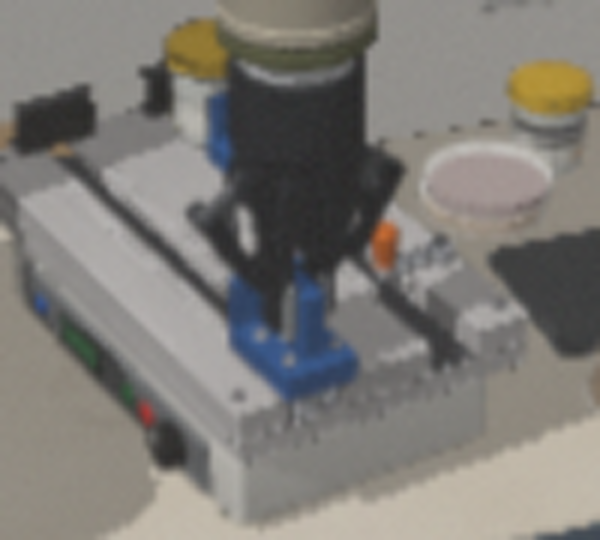

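The dog (block at (295,350)) has reached the open bay and its right end just overhangs the platform edge, as intended. I'm lifting straight up, gently at first.

```bash
python3 -m jog '[[[0,0,-0.05,0,0,0,0.05],[0,0,-0.08,0,0,0,0.05],[0,0,0,0,0,0,0.05]]]' 60; python3 -m jog '[[[0,0,-0.1,0,0,0,0.05],[0,0,-0.15,0,0,0,0.05],[0,0,-0.2,0,0,0,0.05],[0,0,0,0,0,0,0.05]]]'
```

```text
time: 12.7
tool_pos: [554.6, 35.0, 143.2]
tcp_rot: [-180.0, -0.0, 103.3]
ft_force: [0.4, 0.7, -3.2]
finger_gap: 12.7
time: 13.2
tool_pos: [555.8, 34.9, 167.5]
tcp_rot: [179.8, 0.0, 103.3]
ft_force: [0.3, -0.5, -3.4]
finger_gap: 13.4
```

```bash
python3 -m jog '[[[0,0,-0.4,0,0,0,0.05],[0,0,-0.5,0,0,0,0.05],[0,0,-0.1,0,0,0.0137,0.05],[0,0,0,0,0,0.0137,0.05],[0,0,0,0,0,0.0137,0.05],[0,0,0,0,0,0,0.05]]]'; python3 to.py 407.6 -161.3 217 88.5
```

```text
time: 13.95
tool_pos: [555.0, 35.0, 216.9]
tcp_rot: [180.0, -0.0, 88.5]
ft_force: [0.9, 0.5, -2.9]
finger_gap: 13.3
pos [555.   35.  216.9] rot [180.   -0.   88.5] t 13.95 F [ 0.9  0.5 -2.9] gap 13.3
turn rz 0.0001 shift in present axes [-4.    -2.846 -0.005] in final axes [-4.002e+00 -2.845e+00 -3.000e-03]
```

```bash
python3 -m jog '[[[-0.2,-0.14,0,0,0,0,0.05],[-0.4,-0.28,0,0,0,0,0.05],[-0.5,-0.36,0,0,0,0,0.05],[-0.5,-0.36,0,0,0,0,0.05],[-0.5,-0.36,0,0,0,0,0.05],[-0.5,-0.36,0,0,0,0,0.05],[-0.5,-0.36,0,0,0,0,0.05],[-0.4,-0.28,0,0,0,0,0.05],[-0.3,-0.21,0,0,0,0,0.05],[-0.2,-0.14,0,0,0,0,0.05],[0,0,0.3,0,0,0,0.05],[0,0,0,0,0,0,0.05]]]'
python3 -m jog '[[[0,0,0.5,0,0,0,0.05],[0,0,0.5,0,0,0,0.05],[0,0,0.5,0,0,0,0.05],[0,0,0.3,0,0,0,0.05],[0,0,0,0,0,0,0.05],[0,0,0,0,0,0,0.05]]]'
python3 to.py 407.6 -161.3 48.8 88.5
python3 - <<'E'
from h import *
a,_=grab('top');b,_=grab('side')
f=lambda i:cv2.resize(cv2.cvtColor(i,cv2.COLOR_RGB2BGR),(400,400),interpolation=2)
cv2.imwrite('pics/k6.png',np.hstack([f(a[170:260,240:330]),f(b[185:285,200:300])]))
E
```

```text
time: 15.45
tool_pos: [406.2, -160.3, 198.7]
tcp_rot: [-179.8, -0.1, 88.5]
ft_force: [-0.1, -0.3, -3.2]
finger_gap: 13.3
time: 16.2
tool_pos: [407.8, -161.4, 111.8]
tcp_rot: [179.9, 0.0, 88.5]
ft_force: [0.5, 0.2, -2.4]
finger_gap: 13.4
pos [ 407.8 -161.4  111.8] rot [179.9   0.   88.5] t 16.2 F [ 0.5  0.2 -2.4] gap 13.4
turn rz 0.0 shift in present axes [ 0.002 -0.005  1.259] in final axes [ 1.000e-03 -3.000e-03  1.259e+00]
```

View pics/k6.png

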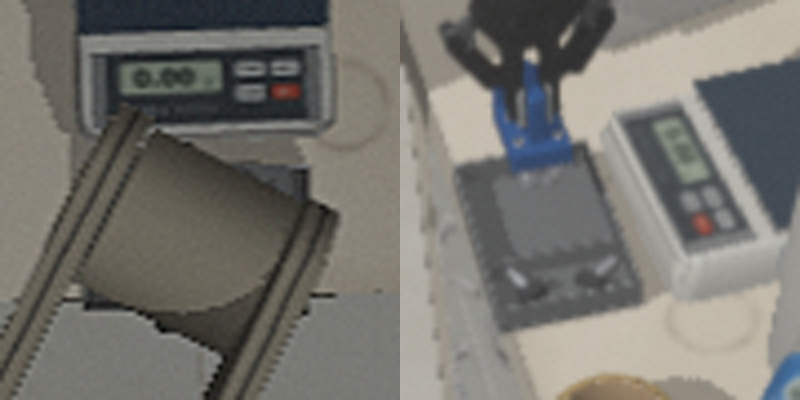

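```bash
python3 - <<'E'
from geo import *
c=np.array([(585,145),(640,302),(505,328),(457,170)],float);c[:,0]-=400
w=plane('side',c/4+[200,185],26)[:,:2];print(w.round(1))
q,r=fit(np.array([[56,85],[56,-85],[-56,-85],[-56,85]]),w,[400,-180,0]);print(q,r.round(1))
E
python3 -m jog '[[[0,0,0.3,0,0,0,0.05],[0,0,0.3,0,0,0,0.05],[0,0,0.2,0,0,0,0.05],[0,0,0,0,0,0,0.05]]]'
```

```text
[[ 465.  -109.1]
 [ 453.  -290.9]
 [ 351.  -285.3]
 [ 358.1 -106.3]]
[ 4.06777272e+02 -1.97898928e+02 -4.93764294e-02] [[ 1.9 -6.7]
 [ 5.5  5.4]
 [-4.4  5.2]
 [-3.  -3.9]]
time: 16.8
tool_pos: [405.9, -160.6, 69.2]
tcp_rot: [-179.8, -0.1, 88.5]
ft_force: [-0.4, -0.4, -3.2]
finger_gap: 13.3
```

Run:
```python
from h import *
b,d=snapshot('side');P=cloud('side',d)
s=np.load('s0.npz')
for n,Q in(('side now',P),('side0',cloud('side',s['e'])),('top0',cloud('top',s['d']))):
    for lo,hi in((17,32),(0.5,8)):
        m=(Q[...,2]>lo)&(Q[...,2]<hi)&(Q[...,0]>330)&(Q[...,0]<468)&(Q[...,1]>-300)&(Q[...,1]<-70)
        k=Q[m];print(n,lo,m.sum(),'x',np.percentile(k[:,0],[2,98]).round(),'y',np.percentile(k[:,1],[2,98]).round())
m=(P[...,2]>22)&(P[...,2]<60)&(P[...,0]>370)&(P[...,0]<450)&(P[...,1]>-230)&(P[...,1]<-120)&(b[...,2]>b[...,0]*1.6)&(b[...,2]>60)
k=P[m];print('dog block',m.sum(),np.percentile(k,[2,50,98],axis=0).round())
```

```text
side now 17 395 x [349. 463.] y [-271. -100.]
side now 0.5 826 x [356. 463.] y [-297. -102.]
side0 17 417 x [349. 464.] y [-271.  -99.]
side0 0.5 1023 x [358. 462.] y [-297. -101.]
top0 17 191 x [352. 465.] y [-268.  -98.]
top0 0.5 1117 x [357. 463.] y [-293.  -77.]
dog block 53 [[ 382. -193.   48.]
 [ 399. -189.   57.]
 [ 425. -145.   60.]]
```

The depth from both cameras agrees on the tray: x 351–464, y −270 to −98. My hand-picked side corners were on the base edge, so I discard them. The dog block is inside the empty compartment, so I lower it.

```bash
python3 -m jog '[[[0,0,0.1,0,0,0,0.05],[0,0,0.1,0,0,0,0.05],[0,0,0.08,0,0,0,0.05],[0,0,0.04,0,0,0,0.05],[0,0,0,0,0,0,0.05]]]'; python3 -m jog '[[[0,0,0.03,0,0,0,0.05],[0,0,0,0,0,0,0.05]]]'
```

```text
time: 17.48
tool_pos: [407.0, -161.1, 54.6]
tcp_rot: [-180.0, -0.0, 88.5]
ft_force: [-0.4, -0.8, -2.8]
finger_gap: 13.0
time: 17.73
tool_pos: [407.1, -161.2, 53.3]
tcp_rot: [180.0, 0.0, 88.5]
ft_force: [-0.8, -1.2, -1.6]
finger_gap: 13.5
```

```bash
python3 -m jog '[[[0,0,0.03,0,0,0,0.05],[0,0,0,0,0,0,0.05]]]'; python3 -m jog '[[[0,0,0.03,0,0,0,0.05],[0,0,0,0,0,0,0.05]]]';python3 -m jog '[[[0,0,0.02,0,0,0,0.05],[0,0,0,0,0,0,0.05]]]'
```

```text
time: 17.98
tool_pos: [407.0, -161.1, 51.7]
tcp_rot: [-180.0, -0.0, 88.5]
ft_force: [0.4, 0.3, -2.7]
finger_gap: 13.3
time: 18.23
tool_pos: [407.0, -161.1, 50.1]
tcp_rot: [-180.0, -0.0, 88.5]
ft_force: [0.2, -0.7, -2.8]
finger_gap: 13.0
time: 18.48
tool_pos: [407.0, -161.2, 49.2]
tcp_rot: [-180.0, -0.0, 88.5]
ft_force: [0.2, -0.3, -2.1]
finger_gap: 13.3
```

```bash
python3 -m jog '[[[0,0,0.02,0,0,0,0.05],[0,0,0,0,0,0,0.05]]]'; python3 -m jog '[[[0,0,0.02,0,0,0,0.05],[0,0,0,0,0,0,0.05]]]';python3 -m jog '[[[0,0,0.01,0,0,0,0.05],[0,0,0,0,0,0,0.05]]]'
```

```text
time: 18.73
tool_pos: [407.2, -161.3, 48.8]
tcp_rot: [180.0, 0.0, 88.5]
ft_force: [-3.5, 1.8, 5.1]
finger_gap: 13.0
time: 18.98
tool_pos: [407.4, -161.3, 48.8]
tcp_rot: [180.0, 0.0, 88.5]
ft_force: [-8.9, 3.9, 17.9]
finger_gap: 13.3
time: 19.23
tool_pos: [407.4, -161.4, 48.8]
tcp_rot: [-180.0, 0.0, 88.5]
ft_force: [-11.1, 5.0, 22.4]
finger_gap: 13.1
```

Contact came at 48.8 mm, as predicted. I'll relieve the load, release and retreat.

```bash
python3 -m jog '[[[0,0,-0.04,0,0,0,0.05],[0,0,0,0,0,0,0.05],[0,0,0,0,0,0,0.25],[0,0,0,0,0,0,0.5],[0,0,0,0,0,0,0.5],[0,0,0,0,0,0,0.5]]]'
python3 -m jog '[[[0,0,-0.2,0,0,0,0.5],[0,0,-0.6,0,0,0,0.5],[0,0,-0.9,0,0,0,0.5],[0,0,-0.9,0,0,0,0.5],[0,0,-0.5,0,0,0,0.5],[-0.6,0,0,0,0,0,0.5],[-0.9,0,0,0,0,0,0.5],[-0.9,0,0,0,0,0,0.5],[-0.9,0,0,0,0,0,0.5],[-0.6,0,0,0,0,0,0.5],[0,0,0,0,0,0,0.5],[0,0,0,0,0,0,0.5]]]'
python3 - <<'E'
from h import *
from meas import run
a,d=grab('top');b,e=grab('side')
f=lambda i:cv2.resize(cv2.cvtColor(i,cv2.COLOR_RGB2BGR),(400,570),interpolation=2)
A=a[120:250,100:320];B=b[90:300,200:300]
cv2.imwrite('pics/k7.png',np.hstack([cv2.resize(cv2.cvtColor(A,cv2.COLOR_RGB2BGR),(550,325)),cv2.resize(cv2.cvtColor(B,cv2.COLOR_RGB2BGR),(250,525))[:325] if 0 else cv2.resize(cv2.cvtColor(B,cv2.COLOR_RGB2BGR),(155,325))]))
run(a,d,'top',False)
P=cloud('top',d);m=(P[...,0]>350)&(P[...,0]<465)&(P[...,1]>-215)&(P[...,1]<-97)
for lo,hi in((30,50),(65,76),(77,92)):
    k=P[m&(P[...,2]>lo)&(P[...,2]<hi)]
    if len(k)>4:print(lo,len(k),k.mean(0).round(1),cv2.minAreaRect(k[:,:2].astype(np.float32)))
E
```

```text
time: 19.98
tool_pos: [407.1, -161.2, 48.8]
tcp_rot: [-180.0, -0.0, 88.5]
ft_force: [0.9, 0.1, -0.2]
finger_gap: 42.6
time: 21.48
tool_pos: [401.9, -355.6, 204.0]
tcp_rot: [180.0, -0.0, 88.5]
ft_force: [-0.6, 0.6, -0.6]
finger_gap: 42.3
orange 16 [190.  152.4] [633.8 109.9 144.3] z max 150.6 [633.6 109.7 146. ]
orange 17 [181.4 170.5] [577.8 137.5 144.6] z max 150.5 [577.7 137.2 146. ]
blue 78 [222.9 105.8] zpct [107.7 112.8 115.9 118.3]
blue 265 [146.6 164. ] zpct [124.7 132.1 173.1 177.9]
  z 120 140 159 [600.2 239.5 129.2] [603.1 244.4] [48.1 64.4] 11.9
  z 150 165 29 [595.2 274.9 159.3] [596.2 274.8] [45.   8.1] 11.9
  z 166 180 69 [603.3 248.3 171.1] [602.9 248.6] [13.2 50.1] 13.1
30 195 [ 406.5 -161.7   40. ] ((392.76898193359375, -145.22808837890625), (93.37891387939453, 76.5927963256836), 88.76421356201172)
65 40 [ 406.3 -126.9   70.4] ((407.9346008300781, -148.2373809814453), (51.91944885253906, 45.567161560058594), 88.7395248413086)
77 75 [ 408.3 -155.1   82.2] ((412.58514404296875, -154.7138671875), (51.82469940185547, 22.511241912841797), 88.41535949707031)
```

View pics/k7.png

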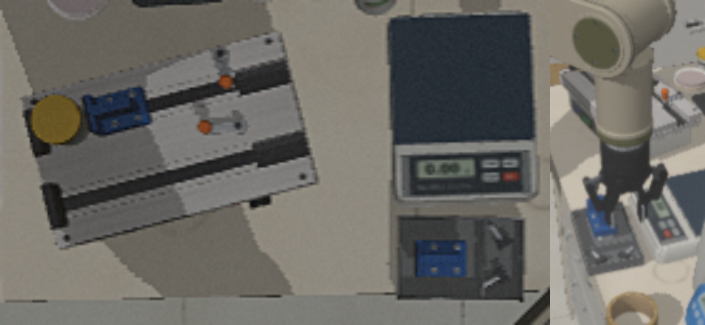

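The dog stands upright at (441,258) in the tray's empty compartment. The front slot is empty, the keeper is parallel to it with the knob at (205,127), and the cup is untouched. I'm handing in.

```bash
python3 -c "
from bench import job;print(job.hand_in())"
```

```text
the job is handed in; nothing more can be done
None
```

The job is done and handed in, with about 21.5 s on the robot clock at the last move. The hand-in gives no verdict.

**What I did**
- **Keeper:** I swung it open until I felt its stop, at about 22 N, then backed off.
- **Dog in the slot:** I gripped it on its rib and slid it about 146 mm to the bay with no noticeable sideways force. It came straight up, and the wrist read about 3 N, its weight.
- **Placing:** I lowered it into the empty tray compartment. It touched down at the predicted height. I pressed on for two small steps to confirm contact, reaching about 25 N, then eased off and released it.

**Last checks**
- **Keeper:** it is fully open, with the knob at about (578, 137) mm.
- **Dog:** it stands level and upright. Its rib top measured 82 mm against 83.5 mm expected, and its centre is near (408, −155) mm, the middle of the compartment.
- **Rest of the scene:** the front slot is empty, and the yellow-lidded cup and the rear dog are unmoved. The gripper is clear, with no force on it. I did not measure the red cup or the tape again; the path stayed well above or away from both.

**Checks that disagreed**
- **Tray position:** a fit from corners I picked by hand in the side view was about 15 mm off in y. I dropped it because the depth readings from both cameras agreed with the first fit.
- **Platform length:** the corner fit was about 3 mm short at each end, so I corrected the bay target for that.

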